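# Take a reading on the bench photometer

## Robot

A 6-joint arm with a two-finger parallel gripper is mounted at the origin on the work surface. World frame = base frame: x ahead of the robot, y to its left, z up, the work surface at z = 0. Lengths are in m, angles in rad, forces in N, time in s.
With the tool pointing down it reaches from about 0.325 to 0.775 m from the base axis. Payload 5.5 kg.
Tool frame: the origin (TCP) lies between the finger pads; the fingertips stand 19 mm ahead of it and the grasp point (between the pads) is the TCP; z points along the fingers, y is the line along which they close (so a half turn about z gives the same grasp; the last joint's range is limited). The gripper opens to 85 mm and grips with 20 to 120 N. Pads are 22 mm wide; open, the fingers measure 114 mm over their backs; the gripper's body (76 mm by 85 mm) begins 54 mm behind the grasp point. The pads swing forward as they close: fully open they stand 13 mm farther back than shut.
Start: joints at [1.082, 0.091, 1.231, -0, 1.82, -0.057], TCP at [0.251, 0.545, 0.222] pointing down, gripper open.
Joint ranges: [-2.87, 2.87], [-0.86, 2.18], [0.17, 2.46], [-1.51, 4.65], [0.06, 2.69], [-2.65, 2.65]. Speed limits (rad/s): [2.57, 2.57, 3.01, 3.14, 3.14, 3.14].

## Interface

Orientations are given as a rotation vector (axis times angle).
In Python, from rig import manip gives the robot as it stands.
- The arm moves only by the shell command python3 -m crank 'ROWS' [OPENING] [FORCE]. ROWS is JSON, a list of rows, each a list of 2 entries, a list of its own where there are three numbers: the shift along the world's x, y, z in m, then the turn about the world's z in degrees. A call has 1 to 8 rows; each row shifts and turns the commanded pose from where the row before left it; what a row does not reach is not made up. A row lasts 1/12 s, in which the tool goes at most 41.7 mm and 7.16 degrees, less where a joint would pass 70% of its speed; a pose out of reach is approached as far as the arm can. A call with a gripper value outside its range is refused whole. OPENING is the opening in per cent of the stroke, from 0 (shut) to 100 (fully open), set as the call begins (- or left out, the last holds). The fingers move at their own pace and stop on an object; FORCE is the grip in N (left out, the last holds). Time passes only in rows, so rows that do not move let the fingers close. It gives the time, the measured TCP pose, the force, the opening and the grip force at its end, in the units of the state.
- manip.read_state(): the state, without advancing time (a new reading comes with each control period).
- manip.camera(name): name is "scene" or "top" or "wrist"; returns the picture (420x560x3 uint8, red, green, blue); there is no depth.
- manip.get_calibration(name): a dict with "mtx" (3x3 intrinsics, pixels), "k1" (the pictures are not rectified: a ray, as slopes to the right and down, at radius r is drawn at 1 + k1 r^2 times it, then the intrinsics apply), "pose" (4x4, takes a point from camera to world coordinates). Camera axes: x right, y down, z forward; pixel columns grow to the right and rows downward; lengths in m; the calibration is good to about 2 mm. A picture is of the moment at which its call begins: read the wrist's pose just before it. get_calibration takes no time and is no camera call; for the wrist camera it gives the pose at the moment of the call.
- manip.finish_job(): hands the job in; it is judged then, once.
Trained networks look in the newest picture that a camera, given by its name, has taken for a name from the list of things; names that differ only in an ending like _2 or _b are one class to them, and where a whole thing is asked for, a point or a joint stands for the part that bears it (a point fixed in the world has none). Each returns a list of dicts, best first, with "confidence" (0 to 1); they miss things now and then, are a little off and sometimes report something else, mostly with a low value. They report only what shows in the picture. A call takes as long as a camera call.
- manip.regions_of(camera, label): "mask" (420x560 bool, what is visible of it) and "extent" ([centre column, centre row, width, height] in pixels, round what is visible of it).
- manip.spot_point(camera, label): "at" ([column, row] in pixels: a listed point, or the origin of a listed thing).
The state is a dict: "time_s": time; "joint_positions": joint angles; "joint_velocities": joint speeds; "tau": joint torques, N m; "eef_pos": TCP position; "tcp_rot": TCP orientation; "ft_force": force on the tool from outside, world axes, zero at the start; "wrist_torque": the same for the moment, N m; "gripper_width": finger opening in m; "gripper_force": force on a finger pad.
Only numpy, scipy, OpenCV 4.12 (cv2) and the standard library are available. Lean on these libraries where they do the work, as an engineer would, in place of code of your own. Each camera call takes 0.05 s, during which the arm holds its last target. There are 200 camera calls.

## Task

With closed fingers and without grasping anything, take a reading on the photometer: push its open sample cover fully shut, then switch it on by pressing the raised front end of the power rocker all the way down, then press the round key fully in, keep it down for about a second, let it come back up and move clear. Keep to that order, leave the two triangular arrow keys unpressed, do not lift, tip or shove the photometer, and do not disturb the bottles, flask and tube rack round it.

Things in the scene. Friction and masses are not known exactly. Their poses are not given: they have to be found in the camera images.
- meter: photometer: off-white box standing loose on the bench (about 1.6 kg), 200 mm deep (x), 260 mm wide (y), flat deck 60 mm above the bench; all other parts ride on it. Origin: centre of its underside. Its front is its own -x (towards the robot), left +y, z up. On the deck: sample cover left, keys in the middle, rocker right, tilted display (up to 88 mm above the bench) rear right
- cover (a joint): angle (rad) of the dark grey sample cover, a flat slab 80 mm deep (x), 70 mm wide (y), 10 mm thick. 0 = shut, lying flat on the deck; up to 1.3 = open, its front edge raised. It starts half open at 0.55 to 0.95. The hinge runs along the photometer's y at the cover's rear edge; it is stiff (0.06 N m), so the cover stays where it is left
- cover_hinge (a point): point on the cover's hinge axis, at mid width, 63 mm above the bench; fixed on the photometer, same axes as it. It lies at the underside of the slab, whose top face is 10 mm above it when shut
- cover_edge (a point): middle of the cover's front (free) edge on its upper, outer face; 80 mm along the slab from the hinge and 10 mm off its underside. It turns with the cover; its own axes are parallel to the photometer's when shut
- rocker (a joint): angle (rad) of the grey power rocker: 0 = off, front end raised; 0.35 = on, front end fully down. It stays where it is left (friction 0.05 N m, about 3 N at the press point)
- rocker_pivot (a point): fixed point at the middle of the rocker, 72 mm above the bench. The rocker is a shallow V cap 50 mm long along the photometer's x, 24 mm wide, two halves of 25 mm meeting here. Off: the rear half is level at this height, the front half slopes up 0.35 rad to about 81 mm. On: the front half is level at this height (72 mm), the rear half slopes up
- rocker_press (a point): point to press, on top of the rocker's front half 18 mm in front of the pivot; turns with the rocker. Fingers should stay clear of the rear half
- read_key (a joint): travel (m) of the round grey read key: 0 = up, 0.005 = fully in. Spring key: 2 N to start, 5 N fully in; it returns by itself
- read_key_top (a point): centre of the top of the round key, 26 mm in diameter, standing 9 mm above the deck (69 mm above the bench) and 4 mm above it when fully in; nearest key to the front of the photometer, moves with the key
- up_key (a joint): travel (m) of the left triangular arrow key (spring, 0 = up, 0.005 = in); not to be pressed
- down_key (a joint): travel (m) of the right triangular arrow key (spring, 0 = up, 0.005 = in); not to be pressed
- up_key_top (a point): top of the left arrow key, a grey triangle about 24 mm across, same height as the round key, 50 mm behind it and 25 mm to its left
- down_key_top (a point): top of the right arrow key, a grey triangle about 24 mm across, same height as the round key, 50 mm behind it and 25 mm to its right; 45 mm from the rocker's middle line
- reagent_bottle: clear bottle with white cap, 60 mm in diameter, 150 mm tall, loose bystander beside the photometer; origin at the centre of its underside
- amber_bottle: small amber bottle with black cap, 48 mm in diameter, 95 mm tall, loose bystander beside the photometer; origin at the centre of its underside
- flask: conical glass flask, 68 mm in diameter at the foot, 113 mm tall, loose bystander beside the photometer; origin at the centre of its underside
- tube_rack: blue tube rack 70 mm (x) by 150 mm (y), 40 mm high, with clear tubes up to 62 mm, loose bystander behind the photometer; origin at the centre of its underside

How it is judged:
On the way, in this order (a step that is already met when the one before it is completed fails the run):
1. the sample cover is pushed shut (value of joint cover below 0.06 rad), for 0.2 s.
2. the power rocker is switched on (value of joint rocker above 0.27 rad and value of joint cover below 0.08 rad), for 0.2 s.
3. the round key is pressed in and kept down (value of joint read_key above 0.0038 m and value of joint rocker above 0.27 rad), for 0.6 s.
At the end, for the whole second after the job is handed in: The cover is shut (below 0.08 rad), the rocker on (above 0.25 rad), all keys back up (within 1 mm), the photometer at rest, level and within 30 mm of where it stood, bystanders upright, and the robot clear of everything (value of joint cover below 0.08 rad and value of joint rocker above 0.25 rad and value of joint each of read_key, up_key, down_key below 0.001 m and distance of meter from where it was at the start of the episode below 0.03 m and linear speed of meter below 0.01 m/s and angle between meter's own z axis and vertical below 0.05 rad and angle between each of reagent_bottle, amber_bottle, flask, tube_rack's own z axis and vertical below 0.1 rad); the robot touches nothing.
It fails at once if the rocker is switched while the cover is still open (value of joint rocker above 0.2 rad and value of joint cover above 0.12 rad).
It fails at once if the round key is pressed before the cover is shut and the rocker on (value of joint read_key above 0.003 m and (value of joint rocker below 0.2 rad or value of joint cover above 0.12 rad)).
It fails at once if an arrow key is pressed (value of joint any of up_key, down_key above 0.0025 m).
It fails at once if the photometer is lifted, tipped or shoved by more than 30 mm (height (world z) of meter above 0.012 m or angle between meter's own z axis and vertical above 0.12 rad or distance of meter from where it was at the start of the episode above 0.03 m).
It fails at once if a bystander is moved by more than 20 mm, lifted or tipped (distance of any of reagent_bottle, amber_bottle, flask, tube_rack from where it was at the start of the episode above 0.02 m or angle between any of reagent_bottle, amber_bottle, flask, tube_rack's own z axis and vertical above 0.3 rad).
It also fails if it takes over 51 s, if anything falls off the work surface, if the arm or the gripper's body presses on something with over 40 N, if the wrist force passes 120 N, or if a joint passes its speed limit or range.

## Working session

There is one attempt and no reset: what is moved stays moved. The work goes in short steps, Python scripts to look and compute and a shell command to move; the robot and the scene stay as the last step left them, time stands still between calls to the robot, and variables do not carry over. Pictures are saved under pics/ and viewed, at most 10 in all, crops included, and the job is handed in when it is done.

```bash
mkdir -p pics
cat > h.py <<'E'
import numpy as np, cv2
from rig import manip
def ray(cam,px):
    c=manip.get_calibration(cam);K=np.array(c["mtx"],float);P=np.array(c["pose"])
    d=(np.array(px,float)-K[:2,2])/[K[0,0],K[1,1]]
    u=d.copy()
    for _ in range(20): u=d/(1+c["k1"]*(u@u))
    v=P[:3,:3]@np.array([u[0],u[1],1]);return P[:3,3],v/np.linalg.norm(v)
def onz(cam,px,z):
    o,v=ray(cam,px);return o+v*(z-o[2])/v[2]
def save(cam,name):
    cv2.imwrite(f"pics/{name}.png",cv2.cvtColor(manip.camera(cam),cv2.COLOR_RGB2BGR))
Z=dict(cover_hinge=.063,rocker_pivot=.072,rocker_press=.078,read_key_top=.069,up_key_top=.069,down_key_top=.069,meter=0,reagent_bottle=0,amber_bottle=0,flask=0,tube_rack=0)
def spots(cam,names=Z):
    for n in names:
        r=manip.spot_point(cam,n)
        for q in r[:2]:
            print(cam,n,round(q["confidence"],2),np.round(q["at"],1),np.round(onz(cam,q["at"],Z.get(n,.1)),4))
E
python3 - <<'E'
from h import *
s=manip.read_state();print(s["time_s"],s["ft_force"],s["gripper_width"],s["tcp_rot"])
save("top","t0");save("scene","s0")
spots("top",list(Z)+["cover_edge"]);
print('--');spots("scene",["cover_hinge","cover_edge","rocker_pivot","read_key_top","up_key_top","down_key_top","rocker_press"])
E
```

```text
0.0 [-0.04246195  0.37909576  0.63007541] 0.08530272469142712 [-6.72978744e-01 -3.06809375e+00  2.94894031e-03]
top cover_hinge 0.86 [323.9 209.3] [ 0.6402 -0.0621  0.063 ]
top rocker_pivot 0.93 [404.2 268.7] [ 0.5203 -0.2107  0.072 ]
top rocker_press 0.63 [401.3 278.7] [ 0.5017 -0.2022  0.078 ]
top read_key_top 0.47 [363. 273.] [ 0.5148 -0.1313  0.069 ]
top read_key_top 0.47 [355.7 236.4] [ 0.5852 -0.1206  0.069 ]
top up_key_top 0.45 [362.5 248.9] [ 0.5608 -0.1326  0.069 ]
top down_key_top 0.61 [384.5 251.5] [ 0.5545 -0.175   0.069 ]
top down_key_top 0.3 [361.5 273.3] [ 0.5143 -0.1284  0.069 ]
top meter 0.65 [353.1 241. ] [ 0.5803 -0.1281  0.    ]
top reagent_bottle 0.65 [445.  292.6] [ 0.4664 -0.3173  0.    ]
top reagent_bottle 0.63 [407.1 282.8] [ 0.49   -0.2374  0.    ]
top amber_bottle 0.62 [252.6 214.4] [0.6419 0.08   0.    ]
top tube_rack 0.87 [344.7 137.2] [ 0.804  -0.1218  0.    ]
--
scene cover_hinge 0.79 [244.1 239.6] [ 0.6405 -0.0613  0.063 ]
scene cover_edge 0.66 [237.5 205.8] [ 0.5685 -0.0396  0.1   ]
scene cover_edge 0.28 [127.5 245.3] [ 0.5428 -0.3111  0.1   ]
scene rocker_pivot 0.4 [252.5 320.5] [ 0.8329 -0.1407  0.072 ]
scene read_key_top 0.47 [192.5 212.3] [ 0.509 -0.138  0.069]
scene up_key_top 0.49 [203.4 228.6] [ 0.5671 -0.1342  0.069 ]
scene down_key_top 0.63 [184.7 231.1] [ 0.5512 -0.1768  0.069 ]
scene rocker_press 0.5 [166.5 218.5] [ 0.501  -0.2026  0.078 ]
```

```bash
python3 -c "
import cv2
a=cv2.imread('pics/t0.png')[110:340,210:490];b=cv2.imread('pics/s0.png')[130:360,80:360]
cv2.imwrite('pics/c0.png',cv2.resize(cv2.vconcat([a,b]),None,fx=1.3,fy=1.3,interpolation=2))"
```

```text
(no output)
```

View pics/c0.png

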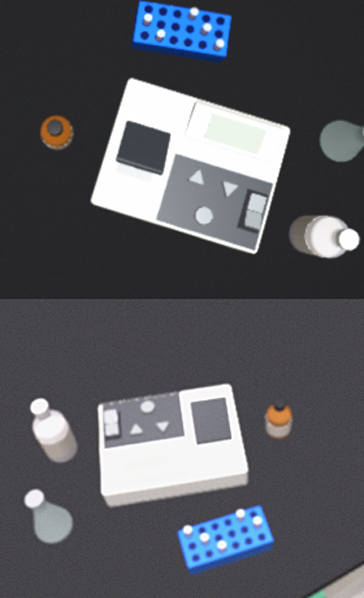

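The picture shows the meter yawed about -16°, with the round key near top-image (367,275), arrow keys (361,246) and (387,254), rocker (407,271) and cover (320,223). These match the networks' points. I'm closing the fingers and moving over it.

```bash
python3 -m crank '[[[0,0,0.04],0],[[0.01,-0.02,0.03],2],[[0.018,-0.036,0.005],2],[[0.018,-0.036,0.005],2],[[0.018,-0.036,0],2],[[0.018,-0.036,0],0],[[0.018,-0.036,0],0],[[0.018,-0.036,0],0]]' 0 30 && python3 -m crank '[[[0.018,-0.036,0],0],[[0.018,-0.036,0],0],[[0.018,-0.036,0],0],[[0.018,-0.036,0],0],[[0.018,-0.036,0],0],[[0.018,-0.036,0],0],[[0.018,-0.036,0],0],[[0.018,-0.036,0],0]]'&& python3 -m crank '[[[0.01,-0.036,0],0],[[0,-0.036,0],0],[[0,-0.03,0],0],[[0,0,0],0],[[0,0,0],0]]'
python3 - <<'E'
from h import *
s=manip.read_state();print(s["time_s"],s["eef_pos"],s["ft_force"],s["gripper_width"])
save("wrist","w0")
spots("wrist",["cover_hinge","cover_edge","rocker_pivot","read_key_top","up_key_top","down_key_top","rocker_press"])
E
```

```text
time_s: 1.72
eef_pos: [0.3695, 0.3072, 0.3019]
tcp_rot: [0.457, 3.108, 0.001]
ft_force: [0.2, 0.1, 0.2]
gripper_width: 0.0005
gripper_force: 0.0
time_s: 2.38
eef_pos: [0.5136, 0.0189, 0.302]
tcp_rot: [0.457, 3.107, 0.0]
ft_force: [-0.3, 0.9, -0.0]
gripper_width: 0.0
gripper_force: 0.0
time_s: 2.8
eef_pos: [0.523, -0.0824, 0.3014]
tcp_rot: [-0.462, -3.107, -0.0]
ft_force: [0.5, 0.7, 0.1]
gripper_width: -0.0
gripper_force: 0.0
2.8 [ 0.52299754 -0.0824382   0.30140518] [0.50755194 0.71125546 0.07495452] -2.1447405584451606e-05
wrist cover_hinge 0.64 [322.8 250.8] [ 0.6429 -0.0592  0.063 ]
wrist cover_edge 0.95 [333.  216.7] [ 0.5877 -0.0372  0.1   ]
wrist rocker_pivot 0.7 [173.9 189.8] [ 0.5107 -0.2097  0.072 ]
wrist read_key_top 0.59 [232.5 174.1] [ 0.5134 -0.1364  0.069 ]
wrist up_key_top 0.49 [253.6 212.7] [ 0.5665 -0.1272  0.069 ]
wrist down_key_top 0.74 [211.9 209.6] [ 0.548  -0.1752  0.069 ]
wrist rocker_press 0.85 [173.  180.8] [ 0.4993 -0.2047  0.078 ]
```

View pics/w0.png

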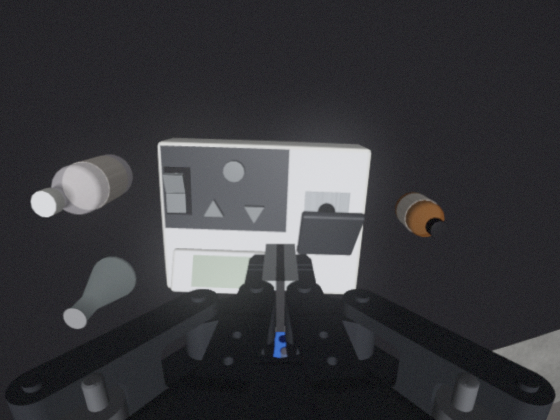

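The wrist view agrees: round key (234,171), arrows (214,210) and (254,214), rocker (175,193), cover around (332,235). The meter is skewed about 2° to the tool, so its yaw is about -19°. Next I push the cover down 30 mm in front of the hinge.

```bash
python3 -m crank '[[[0.03,0.01,-0.02],-2],[[0.03,0.01,-0.02],0],[[0.03,0.011,-0.02],0],[[0,0,-0.03],0],[[0,0,-0.03],0],[[0,0,-0.02],0],[[0,0,-0.01],0],[[0,0,-0.01],0]]' && python3 -m crank '[[[0,0,-0.01],0],[[0,0,-0.01],0],[[0,0,-0.01],0],[[0,0,-0.008],0],[[0,0,-0.006],0],[[0,0,-0.003],0],[[0,0,0],0],[[0,0,0],0]]'
```

```text
time_s: 3.87
eef_pos: [0.6128, -0.0496, 0.1405]
tcp_rot: [-0.51, -3.099, 0.0]
ft_force: [-0.6, -0.3, 0.0]
gripper_width: -0.0003
gripper_force: 0.0
time_s: 4.53
eef_pos: [0.6132, -0.0501, 0.0949]
tcp_rot: [0.512, 3.099, 0.0]
ft_force: [0.3, -1.2, 0.3]
gripper_width: 0.0
gripper_force: 0.0
```

```bash
python3 -m crank '[[[0,0,-0.002],0],[[0,0,-0.002],0],[[0,0,0],0],[[0,0,0],0]]'; python3 -c "
from h import *
save('scene','s1');spots('scene',['cover_edge'])"
```

```text
time_s: 4.87
eef_pos: [0.6131, -0.0501, 0.0907]
tcp_rot: [0.512, 3.1, 0.0]
ft_force: [0.4, -0.2, -0.1]
gripper_width: -0.0
gripper_force: 0.0
scene cover_edge 0.75 [237.7 206.2] [ 0.5698 -0.0398  0.1   ]
```

```bash
python3 -c "
from h import *
save('wrist','w1')
a=cv2.imread('pics/s1.png')[150:330,120:340];b=cv2.resize(cv2.imread('pics/w1.png'),None,fx=.9,fy=.9)
a=cv2.resize(a,(290,237));c=np.zeros((378,800,3),np.uint8);c[:237,:290]=a;c[:,296:800]=b
cv2.imwrite('pics/c1.png',c)"
```

```text
(no output)
```

View pics/c1.png

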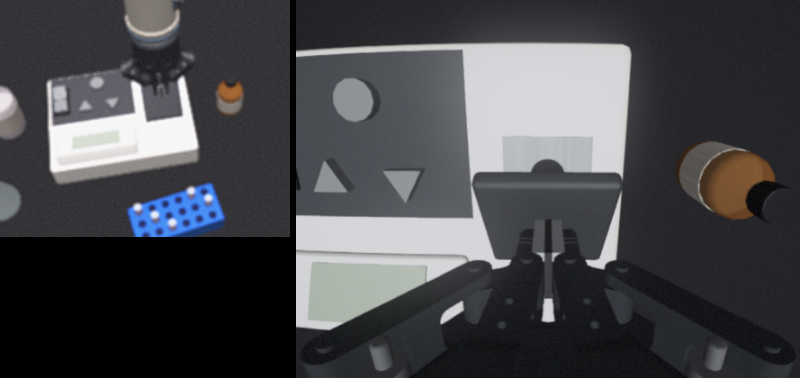

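```bash
python3 -c "
from h import *
def proj(cam,p):
    c=manip.get_calibration(cam);P=np.linalg.inv(np.array(c['pose']));q=P[:3,:3]@p+P[:3,3];u=q[:2]/q[2];u=u*(1+c['k1']*u@u);K=np.array(c['mtx']);return K[:2,:2]@u+K[:2,2]
s=manip.read_state();tip=np.array(s['eef_pos'])-[0,0,.019]
manip.camera('wrist')
print(s['ft_force'],'tip in wrist',proj('wrist',tip),'scene',proj('scene',tip),'cam',np.round(manip.get_calibration('wrist')['pose'],3))
Z['cover_edge']=.1
spots('wrist',['cover_edge','cover_hinge','read_key_top','meter'])
e=[manip.spot_point(c,'cover_edge')[0]['at'] for c in ('wrist','scene')]
A=[];b=[]
for c,p in zip(('wrist','scene'),e):
    o,v=ray(c,p);M=np.eye(3)-np.outer(v,v);A.append(M);b.append(M@o)
print('edge tri',np.linalg.lstsq(np.vstack(A),np.hstack(b),rcond=None)[0])
"
```

```text
[-0.22381838  0.5389835   0.09423878] tip in wrist [281.19339766 237.99011426] scene [242.83821674 227.35240753] cam [[ 0.321  0.909  0.265  0.546]
 [ 0.947 -0.308 -0.09  -0.028]
 [-0.     0.279 -0.96   0.242]
 [ 0.     0.     0.     1.   ]]
wrist cover_edge 0.66 [277.8 205.9] [ 0.5868 -0.0429  0.1   ]
wrist read_key_top 0.9 [ 62.  113.5] [ 0.5108 -0.1377  0.069 ]
wrist meter 0.87 [178.  197.2] [ 0.5841 -0.1236  0.    ]
edge tri [ 0.58158225 -0.04264747  0.11617577]
```

The cover hasn't moved and there is no contact yet, so I'll keep going down in small steps and watch the force.

```bash
for i in 1 2; do python3 -m crank '[[[0,0,-0.002],0],[[0,0,-0.002],0],[[0,0,0],0]]' | egrep 'eef|ft_f'; done; python3 -c "
from h import *
manip.camera('scene');print(manip.spot_point('scene','cover_edge')[:1])
r=manip.regions_of('scene','cover')[0];print(r['extent'],r['confidence'])"
```

```text
eef_pos: [0.613, -0.05, 0.0863]
ft_force: [0.5, 0.6, 1.2]
eef_pos: [0.6129, -0.05, 0.0821]
ft_force: [0.1, -0.5, 0.5]
[{'at': [237.9, 204.9], 'confidence': 0.8}]
[242.6, 229.7, 35.2, 26.4] 0.8
```

```bash
python3 -c "
from h import *
save('wrist','w2');save('scene','s2')
a=cv2.imread('pics/s2.png')[150:300,150:330];b=cv2.imread('pics/w2.png')[130:380,180:400]
cv2.imwrite('pics/c2.png',cv2.hconcat([cv2.resize(a,(360,300)),cv2.resize(b,(264*300//300,300)),]))"
```

```text
(no output)
```

View pics/c2.png

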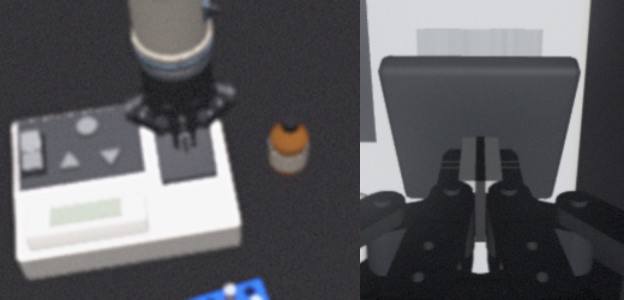

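```bash
python3 -c "
from h import *
c=manip.get_calibration('wrist');print(c['mtx'],c['k1'],c['pose'][2])
for f in ['w0','w1','w2']:
    g=cv2.imread(f'pics/{f}.png',0);cv2.imwrite('pics/_.png',g)
g=cv2.imread('pics/w2.png',0).astype(int)
for r in (176,178,180,185,190,200,220,240,260,280,290): 
    row=g[r];d=np.where((row[175:400]<95))[0]+175
    print(r,d.min(),d.max(),row[190:260:8])
"
```

```text
[[329.77841684   0.         279.85440032]
 [  0.         329.77841684 202.08921799]
 [  0.           0.           1.        ]] -0.0759888835317233 [-3.91537238e-04  2.78907581e-01 -9.60317868e-01  2.34035435e-01]
176 369 399 [214 213 137 163 162 138 139 138 133]
178 200 399 [212 187  68  70  72  74  71  68  73]
180 198 399 [213  93  73  71  74  72  71  71  73]
185 175 399 [212  70  80  81  80  82  82  84  80]
190 175 399 [210  80  87  87  90  89  91  92  90]
200 175 399 [185  78  77  79  79  78  77  76  75]
220 175 399 [103 213  78  77  73  73  72  73  70]
240 184 399 [ 97 214 133  81  79  75  71  71  68]
260 212 399 [214 214 215  79  79  74  69  72  35]
280 216 399 [213 213 213 204  78  71  71  38  34]
290 195 399 [191  64  59 203  72  72  52  30  63]
```

```bash
for i in 1 2 3; do python3 -m crank '[[[0,0,-0.002],0],[[0,0,-0.002],0],[[0,0,0],0]]' | egrep 'eef|ft_f'; done
```

```text
eef_pos: [0.613, -0.05, 0.0783]
ft_force: [-0.3, -0.7, 0.4]
eef_pos: [0.6129, -0.05, 0.0741]
ft_force: [0.2, 0.6, 0.4]
eef_pos: [0.6129, -0.05, 0.07]
ft_force: [0.4, -0.2, 0.3]
```

```bash
python3 -c "
from h import *
save('wrist','w3')
s=manip.read_state();print(s['time_s'],s['ft_force'],s['tau'],s['joint_positions'])"
```

```text
6.9167 [ 0.53763026  0.11741518 -0.49145397] [-1.39796289e-02 -4.79671776e+01 -4.11343861e+01  6.22530729e-05
  1.51816141e-03  3.68947224e-05] [-1.36720247e-01  1.54101591e-01  1.43101773e+00 -1.20047523e-05
  1.55702800e+00 -1.38046889e+00]
```

View pics/w3.png

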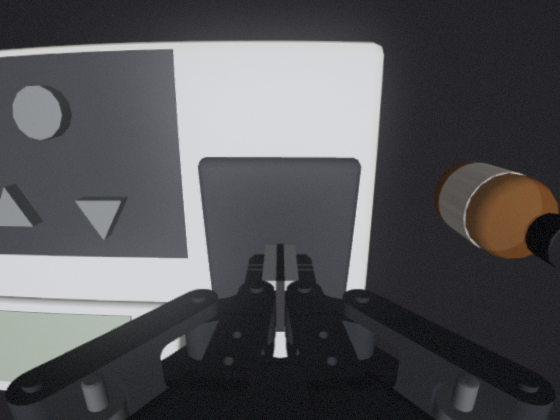

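The cover now looks nearly shut: its front edge is at row 158, spanning columns 200–360, and the well is hidden. I'll continue down until the force rises.

```bash
for i in 1 2 3; do python3 -m crank '[[[0,0,-0.0015],0],[[0,0,0],0]]' | egrep 'eef|ft_f'; done; python3 -c "
from h import *
manip.camera('wrist');r=manip.regions_of('wrist','cover')[0];print(r['extent'],r['confidence'],manip.get_calibration('wrist')['pose'][2][3])
spots('wrist',['read_key_top','up_key_top'])
s=manip.read_state();print(s['time_s'],s['ft_force'],s['eef_pos'])"
```

```text
eef_pos: [0.613, -0.0501, 0.0689]
ft_force: [-0.2, 0.7, 1.2]
eef_pos: [0.613, -0.05, 0.0675]
ft_force: [-0.1, 0.4, 1.1]
eef_pos: [0.613, -0.05, 0.0659]
ft_force: [-0.8, 0.5, 1.9]
[279.8, 224.8, 154.2, 146.7] 0.8 0.21752017103636456
wrist read_key_top 0.89 [ 28.2 111.1] [ 0.509  -0.1373  0.069 ]
wrist up_key_top 0.93 [ 94.8 216.6] [ 0.5651 -0.1299  0.069 ]
7.6167 [-0.70142709 -0.71267803  0.6411854 ] [ 0.61309496 -0.05009012  0.0659385 ]
```

```bash
for i in 1 2 3; do python3 -m crank '[[[0,0,-0.0015],0],[[0,0,0],0]]' | egrep 'eef|ft_f'; done
```

```text
eef_pos: [0.613, -0.05, 0.0645]
ft_force: [-0.3, 0.4, 0.7]
eef_pos: [0.6133, -0.0501, 0.0635]
ft_force: [-0.6, 0.4, 2.0]
eef_pos: [0.6133, -0.0501, 0.0634]
ft_force: [-4.1, 0.6, 7.7]
```

```bash
python3 -m crank '[[[0,0,-0.002],0],[[0,0,0],0],[[0,0,0],0],[[0,0,0],0]]' | egrep 'eef|ft_f'; python3 -c "
from h import *
save('wrist','w4');save('scene','s4')
r=manip.regions_of('wrist','cover')[0];print(r['extent'],r['confidence'],manip.get_calibration('wrist')['pose'][2][3])
for n in ['cover_edge']:
    print(manip.spot_point('wrist',n)[:1],manip.spot_point('scene',n)[:1])
a=cv2.imread('pics/s4.png')[130:290,140:320];b=cv2.imread('pics/w4.png')[100:380,150:400]
cv2.imwrite('pics/c4.png',cv2.hconcat([cv2.resize(a,(450,400)),cv2.resize(b,(350,400))]))"
```

```text
eef_pos: [0.6134, -0.0501, 0.0632]
ft_force: [-8.6, 1.4, 16.3]
[280.0, 221.8, 155.6, 147.8] 0.68 0.21468212743027154
[{'at': [280.6, 150.2], 'confidence': 0.93}] [{'at': [239.2, 206.7], 'confidence': 0.94}]
```

View pics/c4.png

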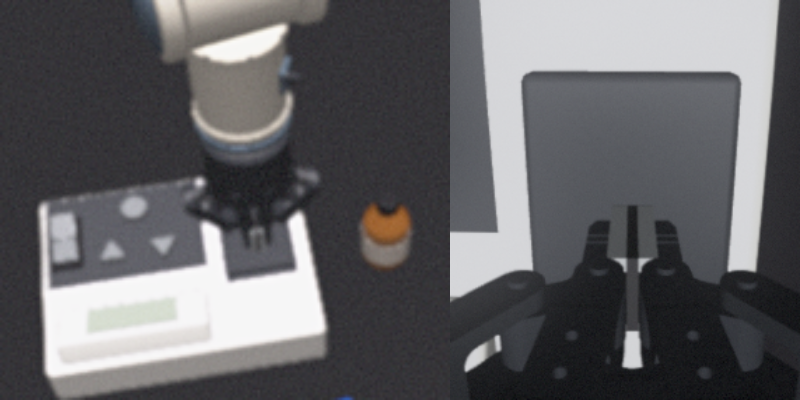

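```bash
python3 -m crank '[[[0,0,0],0]]' | egrep 'eef|ft_f'; python3 -c "
from h import *
for m in [([280.6,150.2],[239.2,206.7])]:
    A=[];b=[]
    for c,p in zip(('wrist','scene'),m):
        o,v=ray(c,p);M=np.eye(3)-np.outer(v,v);A.append(M);b.append(M@o);print(c,onz(c,p,.073),onz(c,p,.083))
    print('edge tri',np.linalg.lstsq(np.vstack(A),np.hstack(b),rcond=None)[0])
spots('top',[]) 
manip.camera('top');spots('top',['rocker_press','read_key_top'])
spots('wrist',['read_key_top','up_key_top','down_key_top'])
"
```

```text
eef_pos: [0.6134, -0.0501, 0.0633]
ft_force: [-7.6, 1.0, 16.2]
wrist [ 0.56360491 -0.03365479  0.073     ] [ 0.5623703  -0.03326123  0.083     ]
scene [ 0.55438941 -0.02995373  0.073     ] [ 0.56127566 -0.03266814  0.083     ]
edge tri [ 0.56222424 -0.03312946  0.0844191 ]
top rocker_press 0.67 [404.9 280.9] [ 0.4974 -0.209   0.078 ]
top read_key_top 0.51 [365.1 273.9] [ 0.513  -0.1353  0.069 ]
wrist read_key_top 0.94 [ 26.1 112.1] [ 0.51   -0.1364  0.069 ]
wrist up_key_top 0.71 [ 90.3 217.9] [ 0.5649 -0.1305  0.069 ]
```

Visually shut, but the fingertip offset doesn't match what was stated. I'll check by touching the cover near its front edge.

```bash
python3 -m crank '[[[0,0,0.025],0],[[-0.016,0.0055,0],0],[[-0.016,0.0055,0],0],[[0,0,-0.015],0],[[0,0,-0.005],0],[[0,0,0],0]]' | egrep 'eef|ft_f';  for i in 1 2; do python3 -m crank '[[[0,0,-0.002],0],[[0,0,0],0],[[0,0,0],0]]' | egrep 'eef|ft_f'; done
```

```text
eef_pos: [0.5807, -0.0389, 0.064]
ft_force: [0.8, 0.3, 0.6]
eef_pos: [0.5813, -0.0392, 0.0633]
ft_force: [-2.6, 1.1, 4.4]
eef_pos: [0.5814, -0.0391, 0.0632]
ft_force: [-6.5, 1.3, 13.3]
```

```bash
python3 -c "
from h import *
s=manip.read_state();e=np.array(s['eef_pos']);X=np.array([.9455,-.3256]);Y=np.array([.3256,.9455])
for r in (243,255,265):
    d=onz('wrist',(281,r),.073)[:2]-e[:2];print(r,d@X,d@Y)
print(s['time_s'])
c=manip.get_calibration('wrist');print(np.round(np.array(c['pose'])[:3,3]-e,4))
"
```

```text
243 -0.00944016629990048 -0.0002357653353205896
255 -0.0033226754344116427 -0.00019884917053740594
265 0.00189362116137943 -0.00016728576308341575
10.0833
[-0.0671  0.022   0.1515]
```

The height is the same at the front edge, so the cover is flat and shut. Contact comes at TCP z = surface height - 10 mm. Now the rocker, press point about (0.498, -0.2045).

```bash
python3 -m crank '[[[0,0,0.03],0],[[0,0,0.035],0],[[-0.0165,-0.033,0],0],[[-0.0165,-0.033,0],0],[[-0.0165,-0.033,0],0],[[-0.0165,-0.033,0],0],[[-0.017,-0.0335,0],0],[[0,0,0],0]]' | egrep 'eef|ft_f'
python3 -c "
from h import *
save('wrist','w5')
spots('wrist',['rocker_press','rocker_pivot','read_key_top','down_key_top'])
r=manip.regions_of('wrist','reagent_bottle')[0];print(r['extent'])
print(manip.read_state()['time_s'])"
```

```text
eef_pos: [0.4955, -0.2101, 0.1253]
ft_force: [0.9, -0.9, 0.0]
wrist rocker_press 0.85 [286.6 222.2] [ 0.4996 -0.2027  0.078 ]
wrist rocker_pivot 0.56 [284.7 240.6] [ 0.5142 -0.2075  0.072 ]
wrist read_key_top 0.66 [392.2 204.7] [ 0.5144 -0.1314  0.069 ]
wrist down_key_top 0.72 [160.5 206.6] [ 0.4665 -0.2775  0.069 ]
wrist down_key_top 0.68 [348.4 269.8] [ 0.5514 -0.1713  0.069 ]
[108.2, 247.7, 170.5, 143.8]
11.05
```

View pics/w5.png

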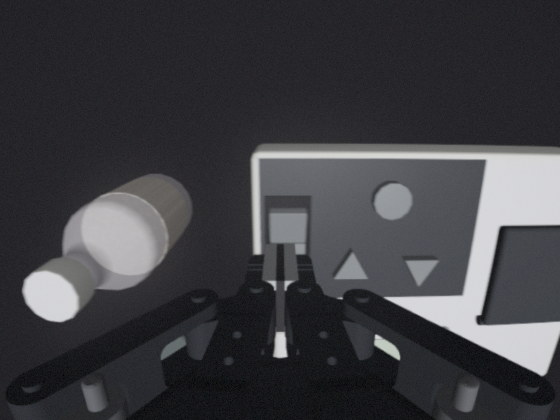

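The rocker (columns 269–307) is slightly right of the tool, so I shift 3–6 mm and press. The bottle at left stays well clear.

```bash
python3 -m crank '[[[0.0035,0.0065,-0.01],0],[[0,0,-0.02],0],[[0,0,-0.018],0],[[0,0,-0.005],0],[[0,0,-0.004],0],[[0,0,-0.004],0],[[0,0,-0.003],0],[[0,0,0],0]]' | egrep 'eef|ft_f'; for i in 1 2; do python3 -m crank '[[[0,0,-0.0015],0],[[0,0,0],0],[[0,0,0],0]]' | egrep 'eef|ft_f'; done
```

```text
eef_pos: [0.5023, -0.198, 0.0626]
ft_force: [0.1, -0.0, 1.0]
eef_pos: [0.5024, -0.1982, 0.0623]
ft_force: [-2.8, 1.9, 7.6]
eef_pos: [0.5025, -0.1982, 0.0622]
ft_force: [-5.9, 3.8, 13.9]
```

```bash
python3 -m crank '[[[0,0,0.03],0],[[0,0,0.03],0],[[0.0055,0.0315,0],0],[[0.0055,0.0315,0],0],[[0,0,0],0],[[0,0,0],0]]' | egrep 'eef|ft_f'
python3 -c "
from h import *
save('wrist','w6');save('top','t6')
spots('wrist',['read_key_top'])
a=cv2.imread('pics/w6.png');b=cv2.imread('pics/t6.png')[180:330,290:450]
cv2.imwrite('pics/c6.png',cv2.hconcat([a[100:400,0:460],cv2.resize(b,(320,300))]))"
```

```text
eef_pos: [0.5131, -0.1342, 0.1191]
ft_force: [0.2, -0.2, -0.1]
wrist read_key_top 0.71 [273.4 220. ] [ 0.511  -0.1405  0.069 ]
```

View pics/c6.png

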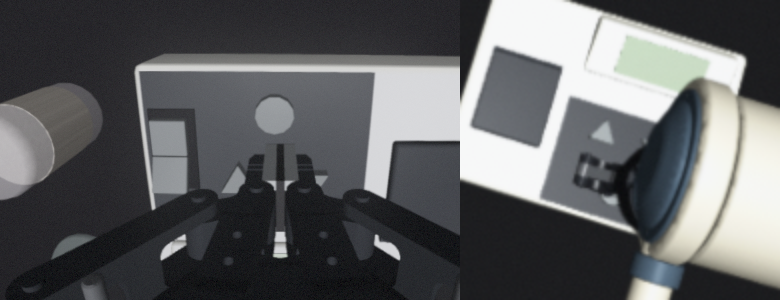

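The rocker's front half is now level, and the key at (274,215) needs a -4/-4 mm shift. Pressing and holding it.

```bash
python3 -m crank '[[[-0.004,-0.004,-0.02],0],[[0,0,-0.025],0],[[0,0,-0.012],0],[[0,0,-0.004],0],[[0,0,-0.004],0],[[0,0,-0.003],0],[[0,0,0],0]]' | egrep 'eef|ft_f';  python3 -m crank '[[[0,0,-0.0015],0],[[0,0,0],0]]' | egrep 'eef|ft_f'
```

```text
eef_pos: [0.5085, -0.1399, 0.0543]
ft_force: [-7.9, 0.8, 12.3]
eef_pos: [0.5086, -0.1399, 0.0542]
ft_force: [-13.1, 1.7, 20.0]
```

```bash
python3 -m crank '[[[0,0,0.001],0],[[0,0,0],0],[[0,0,0],0],[[0,0,0],0],[[0,0,0],0],[[0,0,0],0],[[0,0,0],0],[[0,0,0],0]]' | egrep 'eef|ft_f';  python3 -m crank '[[[0,0,0],0],[[0,0,0],0],[[0,0,0],0]]' | egrep 'eef|ft_f'; python3 -m crank '[[[0,0,0.01],0],[[0,0,0.02],0],[[0,0,0.03],0],[[0,0,0.035],0],[[0,0,0.03],0],[[-0.02,0.03,0.02],0],[[-0.02,0.03,0],0],[[0,0,0],0]]' && python3 -c "
from h import *
save('top','t7');save('wrist','w7');spots('wrist',['read_key_top','cover_hinge','rocker_press'])
a=cv2.imread('pics/w7.png');b=cv2.imread('pics/t7.png')[110:340,210:490]
cv2.imwrite('pics/c7.png',cv2.hconcat([cv2.resize(a,(440,330)),cv2.resize(b,(360,330))]))"
```

```text
eef_pos: [0.509, -0.1399, 0.0543]
ft_force: [-8.4, 0.5, 14.3]
eef_pos: [0.509, -0.1399, 0.0543]
ft_force: [-8.9, 0.7, 14.2]
time_s: 15.2
eef_pos: [0.4677, -0.0759, 0.199]
tcp_rot: [0.507, 3.096, 0.003]
ft_force: [0.9, -0.8, -1.6]
gripper_width: -0.0004
gripper_force: 0.0
wrist rocker_press 0.93 [160.5 260.8] [ 0.4936 -0.2032  0.078 ]
```

View pics/c7.png

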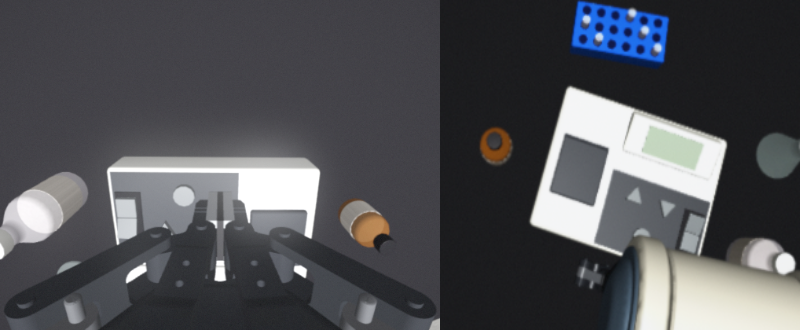

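The cover is flat, the rocker's front half is level, the bystanders stand where they were and the arm is clear. Handing in.

```bash
python3 -c "
from rig import manip
print(manip.finish_job())"
```

```text
the job is handed in; nothing more can be done
None
```

I shut the cover, switched the rocker on, then held the round key fully in for about a second and let it go. The arm was clear when I handed the job in; the hand-in returned no verdict.

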